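# Reload the counter's label dispenser

### The job

Reload the post-office label dispenser: turn its dial to stop (the bar mark), then put the spent core from the spindle into the empty wooden tray on the right, and fit the flanged hub fully down over the spindle, flange at the bottom. Load every label roll there is over the hub's sleeve, flat and the larger always below the smaller, then the retaining collar, disc down, flat on the top roll; last, turn the dial to the mark with as many dots as there are rolls loaded. Do not knock over or shove aside the stamp, glue bottle or cup.

Things in the scene. Friction and masses are not known exactly. Their poses are not given: they have to be found in the camera images.
- spindle_foot (a point): foot of the steel spindle of the grey label dispenser, on its axis at the level of the dispenser's top face, 40 mm above the counter. The spindle is 18 mm thick and stands 50 mm up from here, with a tapered tip. The dispenser is a fixed box 170 mm (its x) by 270 mm (its y) by 40 mm high; its axes are this point's axes, z up, and -x is its front, towards the robot. The spindle stands 70 mm to +y of the box's centre, the dial 75 mm to -y of it
- dial (a joint): angle (rad) of the dispenser's brake dial. It grows clockwise seen from above and clicks into four detents: 0 = stop (white bar mark), 0.45 = one dot, 0.9 = two dots, 1.35 = three dots; it stops hard at 0 and 1.35. Let go within about 0.1 of a detent, it springs into it; it takes up to about 0.2 N m to turn it out of a detent
- dial_grip (a point): the black dial's bar grip, on the dial's turning axis at the height to grip, 37 mm above the dispenser's top face. The bar is 49 mm long along this point's x, 14 mm thick along its y and 32 mm high, its top 7 mm above this point; it turns with the dial; the white pointer line is at its -x end, and points at the dispenser's front at angle 0
- core_c (a point): the spent cardboard core, a plain tube 36 mm across, 80 mm long, 26 mm bore, standing on the spindle at the start with its foot on the dispenser; the point is its centre, z along the tube
- tray: the empty open wooden tray for spent cores, to the right, 180 mm (its x) by 150 mm (its y) by 40 mm high, walls and floor 6 mm thick, fixed; origin at the centre of its underside
- hub_c (a point): the grey plastic hub: a flange 80 mm across and 8 mm thick with a sleeve 30 mm across rising 64 mm from it, 72 mm high in all, with a 24 mm bore right through for the spindle; stands on its flange. The point is its centre, 36 mm above the underside of the flange, z up along the sleeve
- big_c (a point): a large roll of white labels, a flat ring 70 mm across and 18 mm high with a 38 mm hole, lying flat on the counter (absent on some days); the point is its centre, half-way up, z along its axis
- mid_c (a point): a middle-sized roll of white labels, a flat ring 60 mm across and 18 mm high with a 38 mm hole, lying flat on the counter (absent on some days); the point is its centre, half-way up, z along its axis
- small_c (a point): a small roll of white labels, a flat ring 50 mm across and 18 mm high with a 38 mm hole, lying flat on the counter (absent on some days); the point is its centre, half-way up, z along its axis
- collar_c (a point): the aluminium retaining collar: a disc 64 mm across and 6 mm thick with a ring 46 mm across rising 26 mm from it, 32 mm high in all, with a 38 mm bore right through for the hub's sleeve; lies on its disc, ring up. The point is its centre, 16 mm above the underside of the disc, z up
- stamp: hand stamp with a turned wooden handle, 40 mm across, 90 mm high, loose among the parts; origin at its foot. Not to be disturbed
- glue: glue bottle 44 mm across, 130 mm high, loose, at the dispenser's far corner; origin at its foot. Not to be disturbed
- mug: white cup 72 mm across, 90 mm high, loose, at the dispenser's far corner; origin at its foot. Not to be disturbed
Not all that is in view belongs to the job. Of the things shaped like the part that bears collar_c, the aluminium one is meant.

How it is judged (in metres and radians):
On the way, in this order (a step that is already met when the one before it is completed fails the run):
1. the dial is at stop (value of joint dial below 0.13 rad), for 0.2 s.
2. the spent core is in the tray (x of core_c in the frame of tray between -0.085 and 0.085 m and y of core_c in the frame of tray between -0.07 and 0.07 m and z of core_c in the frame of tray below 0.06 m), for 0.2 s.
3. the hub is fully down on the spindle (horizontal distance between hub_c and spindle_foot below 0.006 m and z of hub_c in the frame of spindle_foot between 0.031 and 0.04 m and angle between hub_c's own z axis and vertical below 0.1 rad), for 0.2 s.
4. all the rolls are on the hub, larger below smaller (horizontal distance between each of big_c, mid_c, small_c and spindle_foot below 0.009 m and z of big_c in the frame of spindle_foot between 0.012 and 0.058 m and angle between each of big_c, mid_c, small_c's own z axis and vertical below 0.12 rad and z of mid_c in the frame of spindle_foot between 0.012 and 0.058 m and z of small_c in the frame of spindle_foot between 0.012 and 0.058 m and z of each of mid_c, small_c in the frame of big_c above 0.012 m and z of small_c in the frame of mid_c above 0.012 m), for 0.2 s.
5. the collar is on, flat on the top roll (horizontal distance between collar_c and spindle_foot below 0.009 m and angle between collar_c's own z axis and vertical below 0.12 rad and (z of collar_c in the frame of spindle_foot between 0.054 and 0.066 m or z of collar_c in the frame of spindle_foot between 0.072 and 0.084 m)), for 0.2 s.
6. the dial is at the mark for the number of rolls (((z of collar_c in the frame of spindle_foot between 0.054 and 0.066 m and value of joint dial between 0.77 and 1.03 rad) or (z of collar_c in the frame of spindle_foot between 0.072 and 0.084 m and value of joint dial between 1.22 and 1.48 rad))), for 0.2 s.
At the end, for the whole second after the job is handed in: Core in the tray; hub on the spindle (6 mm off axis, 5 mm off depth at most); every roll flat round its sleeve, larger below smaller; collar on the top roll (height within 6 mm); dial within 0.13 rad of the mark for the number of rolls; all at rest (all of step 2 and all of step 3 and all of step 4 and horizontal distance between collar_c and spindle_foot below 0.009 m and angle between collar_c's own z axis and vertical below 0.12 rad and ((z of collar_c in the frame of spindle_foot between 0.054 and 0.066 m and value of joint dial between 0.77 and 1.03 rad) or (z of collar_c in the frame of spindle_foot between 0.072 and 0.084 m and value of joint dial between 1.22 and 1.48 rad)) and linear speed of collar below 0.02 m/s and linear speed of core below 0.03 m/s and velocity of joint dial below 0.1 rad/s); the robot touches nothing.
It fails at once if the hand stamp is shoved more than 6 cm or tipped over (distance of stamp from where it was at the start of the episode above 0.06 m or angle between stamp's own z axis and vertical above 0.6 rad).
It fails at once if the glue bottle is shoved more than 6 cm or tipped over (distance of glue from where it was at the start of the episode above 0.06 m or angle between glue's own z axis and vertical above 0.6 rad).
It fails at once if the cup is shoved more than 6 cm or tipped over (distance of mug from where it was at the start of the episode above 0.06 m or angle between mug's own z axis and vertical above 0.6 rad).
Of big, mid, small only 2 to 3 are there at a start; the rules pass over those that are not, and their reading is None.
At some moment in a run one of big, mid, small, collar may be knocked a few centimetres aside while the robot is not near it.
It also fails if it takes over 210 s, if anything falls off the work surface, if the arm or the gripper's body presses on something with over 40 N, if the wrist force passes 120 N, or if a joint passes its speed limit or range.

### The arm

A 6-joint arm with a two-finger parallel gripper is mounted at the origin on the work surface. World frame = base frame: x ahead of the robot, y to its left, z up, the work surface at z = 0. Lengths are in mm, angles in rad, forces in N, time in s.
With the tool pointing down it reaches from about 325 to 900 mm from the base axis. Payload 6.1 kg.
Tool frame: the origin (TCP) lies at the very end of the fingers, on their centre line; the grasp point (between the pads) lies 19 mm behind it; z points along the fingers, y is the line along which they close (so a half turn about z gives the same grasp; the last joint's range is limited). The gripper opens to 85 mm and grips with 20 to 120 N. Pads are 22 mm wide; open, the fingers measure 114 mm over their backs; the gripper's body (76 mm by 85 mm) begins 54 mm behind the grasp point. The pads swing forward as they close: fully open they stand 13 mm farther back than shut.
Start: joints at [1.14, 0.22, 1.526, -0, 1.395, -0.126], TCP at [187.562, 596.185, 231.3] pointing down, gripper open.
Joint ranges: [-2.98, 2.98], [-0.91, 2.08], [0.09, 2.57], [-1.24, 4.39], [0.2, 2.65], [-2.68, 2.68]. Speed limits (rad/s): [2.57, 2.57, 3.01, 3.14, 3.14, 3.14].

### API

Orientations are given as a rotation vector (axis times angle).
In Python, from cell import manip gives the robot as it stands. Calls block until the motion is done:
- manip.movep(position, orientation): joint-space move of the TCP to a pose.
- manip.movel(position, rotation=None, speed=150, max_force=None): straight line of the TCP; rotation=None keeps the orientation; speed is the mean speed in mm/s. With max_force (N) it stops when the force on the tool has changed by that much, and returns True; else False.
- manip.set_joints(angles): joint-space move.
- manip.open() and manip.close(): open the fingers fully, or close them until they stop; the grip force is fixed at half the most.
- manip.pause(seconds).
- manip.solve_ik(position, orientation): joint angles nearest the present ones, or None.
- manip.sense(): the state.
- manip.camera(name): name is "side" or "top"; returns the picture (384x512x3 uint8, red, green, blue); there is no depth.
- manip.camera_params(name): a dict with "camera_matrix" (3x3 intrinsics, pixels), "distortion" ([k1, k2, p1, p2, k3] as OpenCV has them; the pictures are not rectified), "T" (4x4, takes a point from camera to world coordinates). Camera axes: x right, y down, z forward; pixel columns grow to the right and rows downward; lengths in mm; the calibration is good to about 2 mm. A picture is of the moment at which its call begins. camera_params takes no time and is no camera call.
A pose or a line that the arm cannot do raises manip.IKError and nothing moves.
- manip.close_job(): hands the job in; it is judged then, once.
The state is a dict: "clock": time; "q": joint angles; "joint_velocities": joint speeds; "joint_efforts": joint torques, N m; "position": TCP position; "tool_rot": TCP orientation; "wrist_force": force on the tool from outside, world axes, zero at the start; "ft_torque": the same for the moment, N m; "opening": opening from 0.0 (shut) to 1.0 (fully open); "gripper_force": force on a finger pad.
Only numpy, scipy, OpenCV 4.12 (cv2) and the standard library are available. Lean on these libraries where they do the work, as an engineer would, in place of code of your own. Each camera call takes 0.05 s, during which the arm holds its last target. There are 200 camera calls.

## Working session

There is one attempt and no reset: what is moved stays moved. The work goes in short steps, each a Python script; the robot and the scene stay as the last script left them, time stands still between calls to the robot, and variables do not carry over. Pictures are saved under pics/ and viewed, at most 14 in all, crops included, and the job is handed in when it is done.

```bash
ls; mkdir -p pics; python3 - <<'E'
from cell import manip
import cv2
for n in("top","side"):
    p=manip.camera_params(n); print(n,p["camera_matrix"],p["distortion"],p["T"])
    im=manip.camera(n); cv2.imwrite(f"pics/{n}0.png",im[:,:,::-1])
s=manip.sense(); print(s["clock"],s["position"],s["tool_rot"],s["opening"])
E
```

```text
pics
top [[450.59592341   0.         249.84238189]
 [  0.         450.59592341 200.18201147]
 [  0.           0.           1.        ]] [-0.06217356  0.          0.          0.          0.        ] [[-1.44797319e-02 -9.89812275e-01  1.41640381e-01  4.14160753e+02]
 [-9.99813705e-01  1.61406750e-02  1.05845794e-02 -3.91393931e+01]
 [-1.27629180e-02 -1.41460733e-01 -9.89861591e-01  1.30327726e+03]
 [ 0.00000000e+00  0.00000000e+00  0.00000000e+00  1.00000000e+00]]
side [[357.8231997    0.         260.90755313]
 [  0.         357.8231997  186.50966422]
 [  0.           0.           1.        ]] [0.00870708 0.         0.         0.         0.        ] [[-9.62968191e-01 -1.05339409e-01  2.48185155e-01  3.18178354e+02]
 [-2.68568100e-01  4.55815766e-01 -8.48588925e-01  8.61759858e+02]
 [-2.37368504e-02 -8.83818758e-01 -4.67226889e-01  5.81966909e+02]
 [ 0.00000000e+00  0.00000000e+00  0.00000000e+00  1.00000000e+00]]
0.1 [187.34683763 595.70713451 230.31378412] [-4.76870461e-01 -3.10468591e+00  2.63138910e-03] 0.9954610476883116
```

View pics/top0.png

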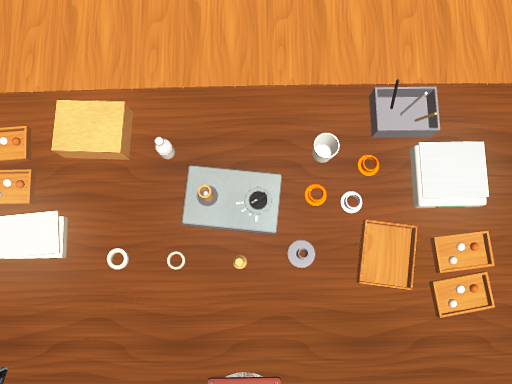

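View pics/side0.png

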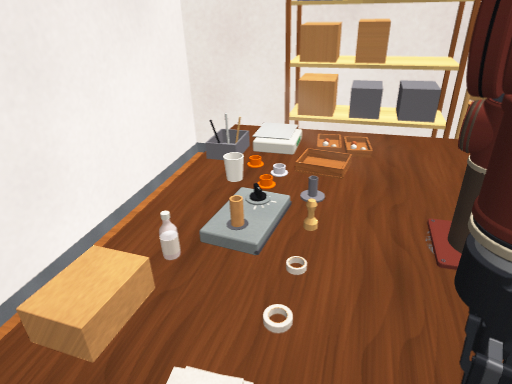

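The top view shows the core at (205,192), dial (258,201), hub (301,254), two white rolls (118,259) and (176,260), aluminium collar (351,202) with orange decoys, stamp (240,262) and tray (388,255). The side view shows the same two rolls at (278,318) and (297,265).

```bash
cat > h.py <<'E'
from cell import manip
import cv2, numpy as np
P={n:manip.camera_params(n) for n in("top","side")}
def ray(n,uv):
    p=P[n]; x=cv2.undistortPoints(np.array([[uv]],float),np.array(p["camera_matrix"]),np.array(p["distortion"]))[0,0]
    T=np.array(p["T"]); return T[:3,3],T[:3,:3]@np.array([x[0],x[1],1])
def at(n,uv,z):
    o,d=ray(n,uv); return o+d*(z-o[2])/d[2]
def px(n,X):
    p=P[n];T=np.linalg.inv(np.array(p["T"]))
    return cv2.projectPoints(np.array([X],float),cv2.Rodrigues(T[:3,:3])[0],T[:3,3],np.array(p["camera_matrix"]),np.array(p["distortion"]))[0][0,0]
def crop(n,im,c,r,k,name):
    x,y=int(c[0]),int(c[1]);x0=max(x-r,0);y0=max(y-int(r*.75),0)
    s=im[y0:y+int(r*.75),x0:x+r]
    cv2.imwrite("pics/"+name,cv2.resize(s,None,fx=k,fy=k,interpolation=cv2.INTER_CUBIC)[:,:,::-1]); return x0,y0
def blob(mask,box):
    x0,y0,x1,y1=box; m=np.zeros_like(mask); m[y0:y1,x0:x1]=mask[y0:y1,x0:x1]
    c=max(cv2.findContours(m,cv2.RETR_EXTERNAL,cv2.CHAIN_APPROX_NONE)[0],key=cv2.contourArea); return c
E
python3 - <<'E'
from h import *
im=cv2.imread("pics/top0.png")[:,:,::-1].copy()
hsv=cv2.cvtColor(im,cv2.COLOR_RGB2HSV); H,S,V=[hsv[:,:,i].astype(int) for i in range(3)]
m=((S<75)&(V>100)).astype(np.uint8)*255
for nm,b,z in(("rollL",(100,240,138,280),18),("rollR",(160,245,192,275),18),("hub",(284,238,320,272),8),("collar",(336,186,368,220),6),("box",(176,158,290,240),40)):
    c=blob(m,b); q=np.array([at("top",p,z)[:2] for p in c[:,0].astype(float)])
    (ce,sz,a)=cv2.minAreaRect(q.astype(np.float32))
    e=cv2.fitEllipse(q.astype(np.float32))
    print(nm,"rect",np.round(ce,1),np.round(sz,1),round(a,1),"ell",np.round(e[0],1),np.round(e[1],1))
t=((H>8)&(H<18)&(S>100)&(V>150)).astype(np.uint8)*255
for nm,b,z in(("stamp",(228,250,252,275),0),("core",(190,178,218,205),120),("tray",(354,214,422,295),40)):
    c=blob(t,b); q=np.array([at("top",p,z)[:2] for p in c[:,0].astype(float)]);ce,sz,a=cv2.minAreaRect(q.astype(np.float32)); print(nm,np.round(ce,1),np.round(sz,1),round(a,1))
print(crop("top",im,(240,205),75,5,"t1.png"))
E
```

```text
rollL rect [435.9 356.7] [60.1 57.9] 45.8 ell [436.5 355.8] [57.3 61. ]
rollR rect [429.6 187.8] [50.1 49. ] 63.4 ell [429.8 188. ] [47.9 50. ]
hub rect [ 443.5 -167.8] [77.3 76.7] 89.1 ell [ 443.5 -168.3] [76.9 77.6]
collar rect [ 591.2 -319.3] [64.  61.7] 89.1 ell [ 590.7 -319.3] [61.1 63.5]
box rect [599.6  26.2] [269.2 174.1] 83.3 ell [599.4  25.8] [197.  323.2]
stamp [426.   -7.3] [37.4 37.1] 89.2
core [594.3  87.9] [25.4 34.6] 22.0
tray [ 438.2 -409.4] [190.9 227.2] 87.5
(165, 149)
```

View pics/t1.png

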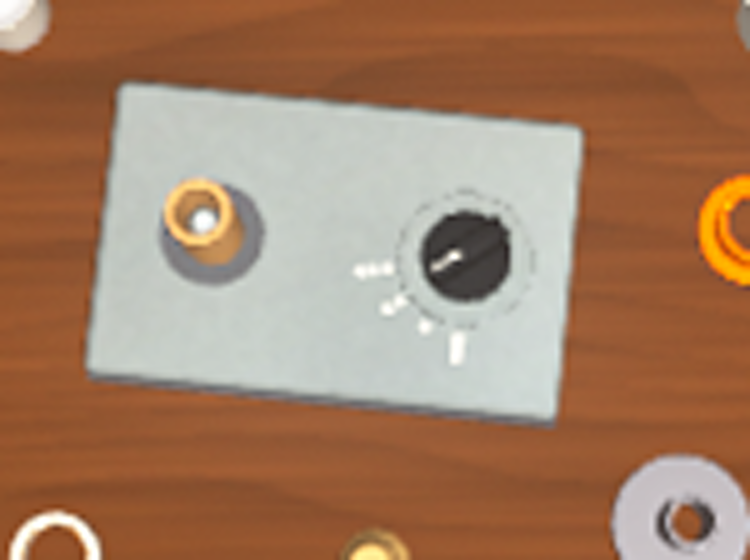

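Box yaw is about -6.7°. The dial pointer lies along the two-dot mark, so the dial is at about 0.9. There are two rolls, 60 mm (mid) and 50 mm (small); the large one is absent. Next I turn the dial to stop.

```bash
cat >> h.py <<'E'
from scipy.spatial.transform import Rotation as Ro
YAW=np.radians(-6.7)
BC=np.array([601.,26.]); BX=np.array([np.cos(YAW),np.sin(YAW)]); BY=np.array([-BX[1],BX[0]])
DIAL=BC-75*BY; SP=BC+70*BY
def rv(phi):
    c,s=np.cos(phi),np.sin(phi)
    return Ro.from_matrix(np.array([[-s,c,0],[c,s,0],[0,0,-1]])).as_rotvec()
def phi_now():
    y=Ro.from_rotvec(manip.sense()["tool_rot"]).as_matrix()[:,1]; return np.arctan2(y[1],y[0])
def best(xy,z,phi):
    c=[]
    for k in(-1,0,1):
        q=manip.solve_ik([*xy,z],rv(phi+k*np.pi))
        if q is not None: c.append((abs(q[5]),phi+k*np.pi))
    return min(c)[1]
def go(xy,z,phi): manip.movep([*xy,z],rv(phi))
def down(xy,z,v=150,f=None): return manip.movel([*map(float,xy),float(z)],speed=v,max_force=f)
def st(): 
    s=manip.sense(); print("t",round(s["clock"],1),np.round(s["position"],1),"op",round(s["opening"],3),"F",np.round(s["wrist_force"],1),"g",round(s["gripper_force"],1))
E
python3 - <<'E'
from h import *
print("DIAL",DIAL,"SP",SP,"top knob px->",at("top",(258.4,200.4),84)[:2],"core top",at("top",(205,191.4),120)[:2],"tip",at("top",(205.5,193),90)[:2])
print("tray",[np.round(at("top",p,40)[:2]) for p in((363,220),(418,227),(413,290),(359,283))])
print("phi0",phi_now())
barx=YAW-0.9; phi=best(DIAL,120,barx+np.pi/2); print("phi",phi)
go(DIAL,200,phi); st()
im=manip.camera("side"); crop("side",im,px("side",[*DIAL,80]),60,6,"s1.png")
E
```

```text
DIAL [592.24969472 -48.48779872] SP [609.1669516   95.52194547] top knob px-> [587.64541567 -49.47839221] core top [609.06976433  92.69123514] tip [609.56032636  94.66512996]
tray [array([ 533., -344.]), array([ 511., -499.]), array([ 336., -474.]), array([ 359., -324.])]
phi0 1.2659846665892869
phi 0.5538592669112765
t 2.8 [592.3 -47.6 200. ] op 0.998 F [ 0.5  0.  -0.7] g 0.0
```

View pics/s1.png

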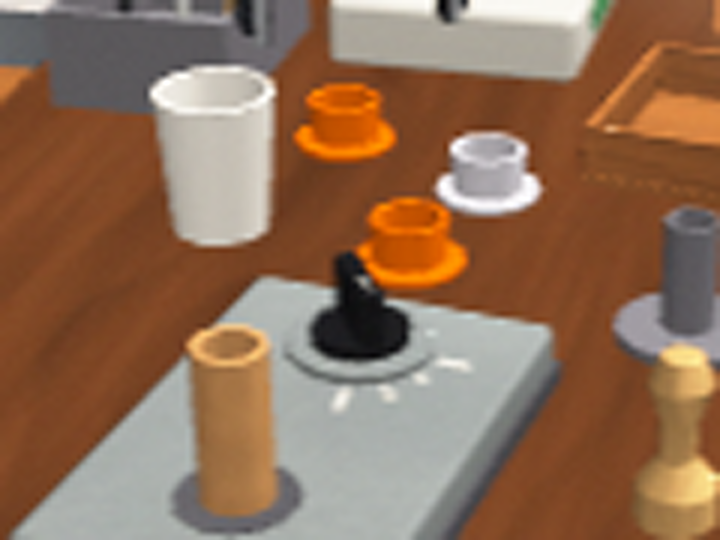

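The side crop shows the dial bar in line with the second mark, the core standing on the spindle, and the aluminium collar ring-up and clear. Now I turn the dial.

```bash
python3 - <<'E'
from h import *
phi=phi_now()
print(down(DIAL,58,120,15)); manip.close(); st()
for a in(0.3,0.6,0.9,0.93): go(DIAL,58,phi+a)
st(); print("tq",manip.sense()["ft_torque"])
manip.open(); manip.pause(.2); down(DIAL,150)
# on to core
ph=best(SP,150,YAW+np.pi/2); go(SP,190,ph); st()
im=manip.camera("side"); crop("side",im,px("side",[*DIAL,60]),60,5,"s2.png")
E
```

```text
False
t 4.8 [593.6 -47.7  58.5] op 0.152 F [ 4.7  4.2 -1.3] g 61.5
t 6.2 [593.8 -47.8  58.5] op 0.152 F [ 4.5  3.6 -1.7] g 64.9
tq [ 0.28954308 -0.76213651 -1.13791086]
t 8.6 [608.4  95.8 188.6] op 1.0 F [ 0.5 -0.4  0.5] g 0.0
```

View pics/s2.png

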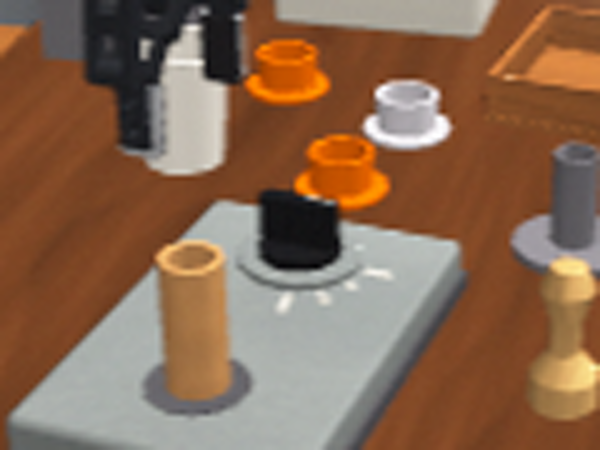

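The dial is at stop, with the bar along the front mark. Next, the core goes to the tray.

```bash
python3 - <<'E'
from h import *
print(down(SP,80,150,15)); manip.close(); st()
p=manip.sense()["position"]; down(p[:2],210,200)
TR=np.array([435.,-410.]); ph=best(TR,150,YAW)
go(TR,180,ph); st()
print(down(TR,52,150,15)); print(down(TR,43,30,6)); st(); manip.open(); manip.pause(.2); down(TR,200,200); st()
im=manip.camera("top"); cv2.imwrite("pics/t2full.png",im[:,:,::-1]); s=manip.camera("side"); cv2.imwrite("pics/s3full.png",s[:,:,::-1])
a=cv2.resize(im[150:300,160:430],None,fx=2.9,fy=2.9,interpolation=cv2.INTER_CUBIC)
cv2.imwrite("pics/t2.png",a[:,:,::-1][:600,:783])
c=px("side",[*SP,80]); print(c); print(crop("side",s,c,30,10,"s3.png"))
E
```

```text
False
t 10.0 [609.8  95.6  81. ] op 0.409 F [-0.6  0.3  5.1] g 59.8
t 12.8 [ 435.8 -409.2  180.1] op 0.413 F [-0.7 -1.  -0.7] g 59.7
False
True
t 14.1 [ 436.2 -411.4   47. ] op 0.412 F [0.5 0.7 6.5] g 60.1
t 15.7 [ 434.4 -409.3  198.5] op 1.003 F [ 0.1 -0.3  0.3] g 0.0
[237.5323419  210.34156534]
(207, 188)
```

View pics/t2.png

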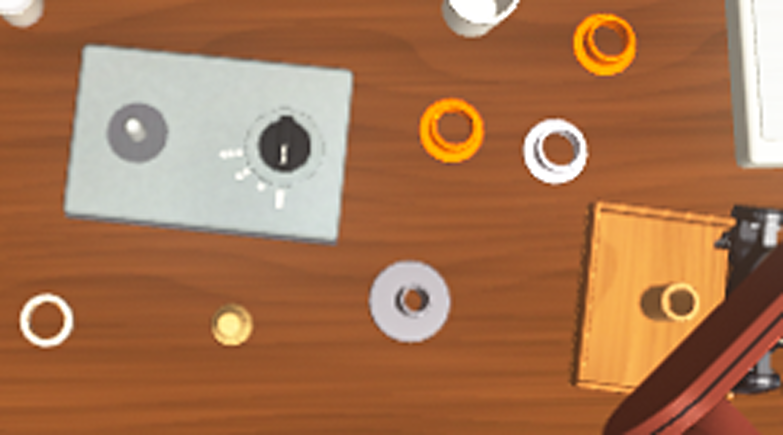

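View pics/s3.png

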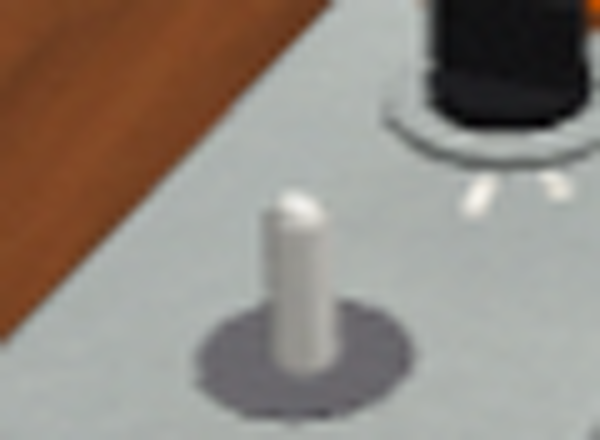

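The core stands in the tray and the spindle is bare: tip at about (206,193) in the top view and (236.5,208) in the side view, with a dark base disc around it. Next I refine the spindle axis and grasp the hub, centring it with two closes 90° apart.

```bash
python3 - <<'E'
from h import *
print("disc top",at("top",(206.8,195.5),40)[:2],"disc side",at("side",(237.2,223.4),40)[:2],"tip side",at("side",(236.4,208.3),89)[:2])
im=cv2.imread("pics/t2full.png")
g=cv2.cvtColor(im,cv2.COLOR_BGR2HSV); m=((g[:,:,2]<140)&(g[:,:,1]<60)).astype(np.uint8)*255
c=blob(m,(195,183,220,210)); e=cv2.minEnclosingCircle(c); print(e, at("top",e[0],40)[:2])
# hub side/top check
s=cv2.imread("pics/s3full.png"); g=cv2.cvtColor(s,cv2.COLOR_BGR2HSV); m=((g[:,:,1]<75)&(g[:,:,2]>60)).astype(np.uint8)*255
c=blob(m,(295,185,330,204)); q=np.array([at("side",p,8)[:2] for p in c[:,0].astype(float)]); print("hub side",cv2.minAreaRect(q.astype(np.float32)))
HUB=np.array([443.5,-168.]); ph=best(HUB,150,0.0)
go(HUB,200,ph); print(down(HUB,35,200,12)); manip.close(); st(); manip.open()
ph2=ph+np.pi/2 if phi_now()<.5 else ph-np.pi/2
down(HUB,82,200); go(HUB,82,ph2); down(HUB,35,150,12); manip.close(); st()
E
```

```text
disc top [610.35722691  96.47895195] disc side [611.29651072  98.77685921] tip side [610.22749681 100.18531445]
((207.14706420898438, 195.44117736816406), 9.862913131713867) [610.50997488  95.49029639]
hub side ((447.9180603027344, -176.47329711914062), (78.89496612548828, 109.27046203613281), 12.985052108764648)
False
t 18.3 [ 443.9 -168.2   35.8] op 0.336 F [-2.6  0.1  6.1] g 59.0
t 21.7 [ 444.1 -168.4   35.9] op 0.34 F [-1.4 -0.2  5.6] g 59.1
```

```bash
cat >> h.py <<'E'
SP=np.array([610.3,96.3])
def insert(zt,ztop,f=10):
    """lower to zt; on early contact search round in small offsets. Returns offset"""
    for r in(0,1.5,3,4.5):
        for a in np.arange(0,2*np.pi,np.pi/3) if r else [0]:
            o=r*np.array([np.cos(a),np.sin(a)])
            down(SP+o,ztop,100); down(SP+o,zt,60,f)
            z=manip.sense()["position"][2]
            if z<zt+4: print("in",o,z); return o
            print("blocked",o,round(z,1)); down(SP+o,ztop,100)
    return None
E
python3 - <<'E'
from h import *
down([444,-168],200,200)
ph=best(SP,150,phi_now()); print(ph,phi_now())
go(SP,200,ph); st(); o=insert(75.5,140); st()
s=manip.camera("side"); c=px("side",[*SP,70]); crop("side",s,c,40,9,"s4.png")
E
```

```text
1.5708033649287614 1.5708033649287614
t 23.9 [609.9  95.2 199.5] op 0.336 F [ 0.5 -0.4 -1.7] g 59.2
in [0. 0.] 75.94020160074727
t 25.6 [609.4  96.3  75.9] op 0.339 F [-0.6  0.4  5.2] g 59.8
```

View pics/s4.png

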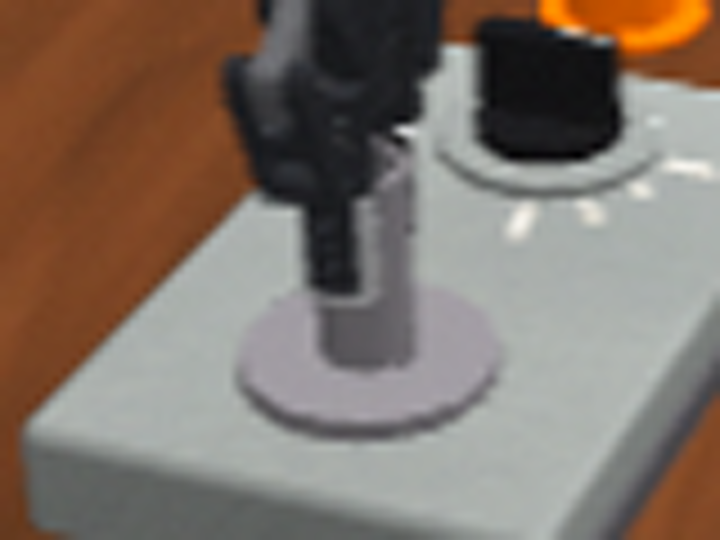

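The hub is seated with its flange on the dispenser face. Next I look again and fetch the mid roll.

```bash
cat >> h.py <<'E'
def locate(boxes):
    im=manip.camera("top"); hsv=cv2.cvtColor(im,cv2.COLOR_RGB2HSV).astype(int)
    m=((hsv[:,:,1]<75)&(hsv[:,:,2]>100)).astype(np.uint8)*255; out=[]
    for c in cv2.findContours(m,cv2.RETR_EXTERNAL,cv2.CHAIN_APPROX_NONE)[0]:
        if 120<cv2.contourArea(c)<600:
            q=np.array([at("top",p,boxes)[:2] for p in c[:,0].astype(float)]).astype(np.float32)
            ce,sz,_=cv2.minAreaRect(q)
            if abs(sz[0]-sz[1])<8: out.append((np.round(ce,1),np.round(sz,1)))
    return out,im
def pick(xy,zp,phi,hop):
    """centre with two closes 90 deg apart, second one holds"""
    p1=best(xy,zp+60,phi); go(xy,200,p1); print("hit" if down(xy,zp,180,12) else "ok"); manip.close(); st(); manip.open()
    p2=best(xy,zp+60,phi+np.pi/2); down(xy,zp+hop,150); go(xy,zp+hop,p2); down(xy,zp,120,12); manip.close(); st(); return p2
E
python3 - <<'E'
from h import *
manip.open(); manip.pause(.2); down(manip.sense()["position"][:2],210,250)
go([420,270],230,phi_now())
o,im=locate(18); [print(*x) for x in o]; cv2.imwrite("pics/t3full.png",im[:,:,::-1])
go([430,100],230,phi_now()); o,im=locate(18); [print(*x) for x in o]; st()
E
```

```text
[429.6 187.8] [50.1 49. ]
[ 589.6 -316.7] [63.4 61.1]
[437.3 356.8] [57.4 58. ]
[ 589.6 -316.7] [63.4 61.1]
t 29.0 [430.4 100.6 230.1] op 0.996 F [ 0.2 -0.  -0. ] g 0.0
```

```bash
python3 - <<'E'
from h import *
M=np.array([436.3,356.5]); p=pick(M,-2,0.0,35)
z0=manip.sense()["position"][2]
down(M,60,150); st(); down(M,220,250)
ph=best(SP,150,phi_now()); go(SP,220,ph); st()
o=insert(48+z0-1,175); st()
s=manip.camera("side"); c=px("side",[*SP,70]); crop("side",s,c,40,9,"s5.png")
E
```

```text
ok
t 32.5 [ 4.374e+02  3.572e+02 -2.000e-01] op 0.669 F [-0.9 -0.7  7.2] g 64.3
t 35.5 [ 4.372e+02  3.572e+02 -1.000e-01] op 0.676 F [-1.9 -0.7  7. ] g 62.9
t 36.0 [436.2 356.4  59.9] op 0.675 F [-0.2  0.1 -0.8] g 64.1
t 38.0 [609.7  97.4 219.5] op 0.678 F [ 0.3  0.5 -0.4] g 64.2
in [0. 0.] 47.892476285683166
t 40.9 [610.6  96.3  47.9] op 0.683 F [-3.1 -0.6  5.9] g 64.8
```

View pics/s5.png

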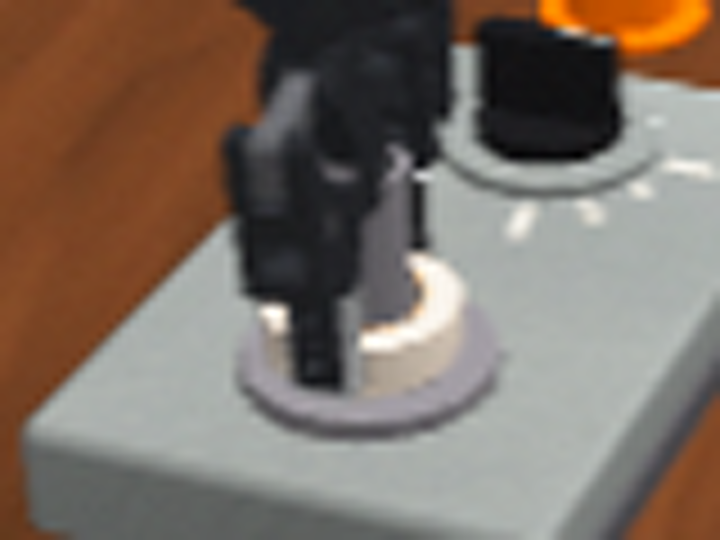

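The mid roll lies flat on the flange. Next I fetch the small roll, checking its position first.

```bash
python3 - <<'E'
from h import *
manip.open(); manip.pause(.2); down(manip.sense()["position"][:2],220,250)
o,im=locate(18); [print(*x) for x in o]
c=[x for x in o if np.linalg.norm(x[0]-[430,188])<90 and abs(x[1].mean()-50)<5 and x[0][0]<530]
M=np.array(c[0][0],float)+[0.3,0]; p=pick(M,-1,0.0,35)
z0=manip.sense()["position"][2]
down(M,220,250)
ph=best(SP,150,phi_now()); go(SP,230,ph); st()
o=insert(66+z0-1,180); st()
s=manip.camera("side"); c=px("side",[*SP,70]); crop("side",s,c,40,9,"s6.png")
E
```

```text
[ 589.6 -316.7] [63.4 61.1]Traceback (most recent call last):
  File "<stdin>", line 5, in <module>
IndexError: list index out of range
```

Either the arm hides the small roll or the roll was knocked. I'll move aside and look again.

```bash
python3 - <<'E'
from h import *
go([480,-150],230,phi_now())
o,im=locate(18); [print(*x) for x in o]; cv2.imwrite("pics/t4.png",im[100:300,80:400][:,:,::-1])
im=cv2.imread("pics/t4.png"); cv2.imwrite("pics/t4.png",cv2.resize(im,None,fx=2.5,fy=2.5))
E
```

```text
[431.2 188.4] [48.2 48.6]
```

View pics/t4.png

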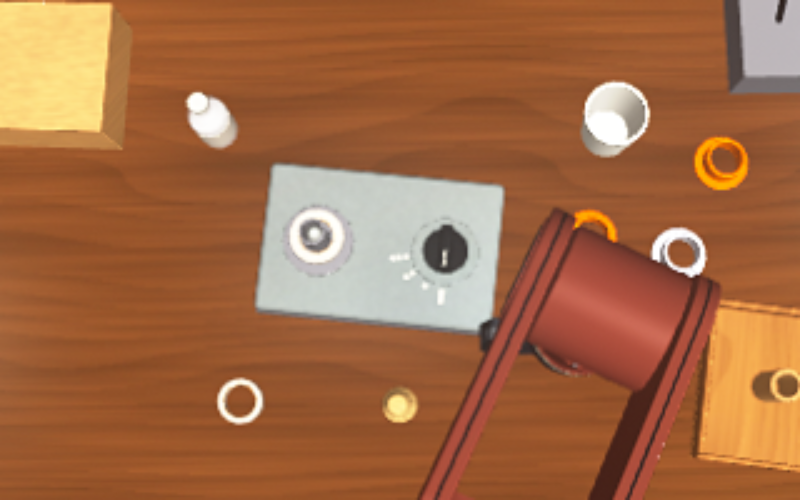

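The arm had only hidden it. The small roll is where it was at (240,400 in the crop), the mid roll is on the hub, and the dial is still at stop.

```bash
python3 - <<'E'
from h import *
M=np.array([430.3,188.0]); p=pick(M,-1,0.0,35)
z0=manip.sense()["position"][2]
down(M,220,250)
ph=best(SP,150,phi_now()); go(SP,230,ph); st()
o=insert(66+z0-1,180); st()
s=manip.camera("side"); c=px("side",[*SP,70]); crop("side",s,c,40,9,"s6.png")
E
```

```text
ok
t 47.2 [4.310e+02 1.882e+02 4.000e-01] op 0.568 F [-3.8 -1.  10.2] g 60.2
t 50.4 [4.313e+02 1.883e+02 3.000e-01] op 0.554 F [-2.3 -0.3  6. ] g 62.2
t 52.2 [608.9  96.9 228.5] op 0.554 F [-0.3  0.1 -0.5] g 61.6
in [0. 0.] 66.34829556772208
t 54.9 [610.6  96.3  66.3] op 0.554 F [-3.8  0.1  5.9] g 62.2
```

View pics/s6.png

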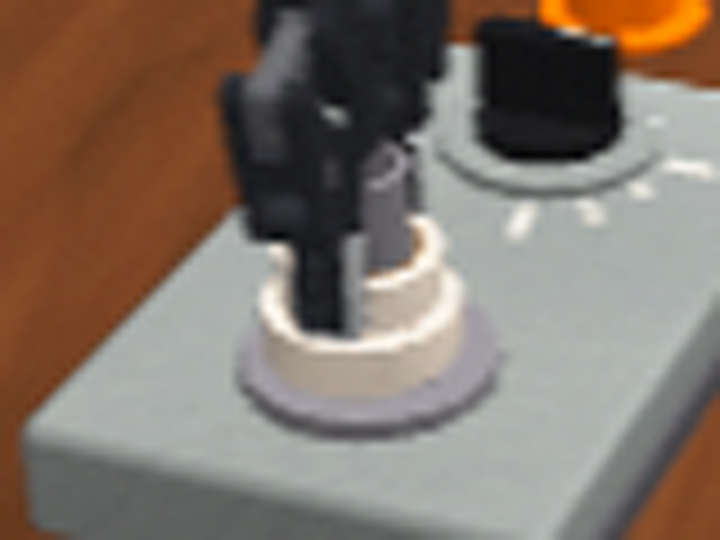

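The small roll is seated on the mid one. Next, the aluminium collar.

```bash
python3 - <<'E'
from h import *
manip.open(); manip.pause(.2); down(manip.sense()["position"][:2],230,250)
go([520,60],240,phi_now())
o,im=locate(6); [print(*x) for x in o]
c=[x for x in o if np.linalg.norm(x[0]-[591,-319])<80 and abs(x[1].mean()-63)<5]
M=np.array(c[0][0],float); p=pick(M,8,0.0,45)
z0=manip.sense()["position"][2]; print(z0)
down(M,220,250); st()
ph=best(SP,150,phi_now()); go(SP,230,ph); st()
o=insert(84+z0-1,160); st()
s=manip.camera("side"); c=px("side",[*SP,70]); crop("side",s,c,40,9,"s7.png")
E
```

```text
[ 591.2 -319.3] [64.  61.7]
ok
t 60.1 [ 592.1 -319.9    9.4] op 0.519 F [-0.7  0.1  6.8] g 61.7
t 63.4 [ 592.2 -319.9    9.5] op 0.517 F [-0.5 -0.6  6.7] g 61.7
9.5386321506767
t 64.4 [ 590.1 -318.6  217.6] op 0.516 F [ 0.6  0.4 -0.8] g 61.2
t 66.6 [610.3  95.9 229.7] op 0.519 F [-0.3 -0.9 -1.3] g 61.2
in [0. 0.] 93.50529880352582
t 68.5 [609.7  96.3  93.5] op 0.518 F [-1.2 -0.5  3.9] g 61.7
```

View pics/s7.png

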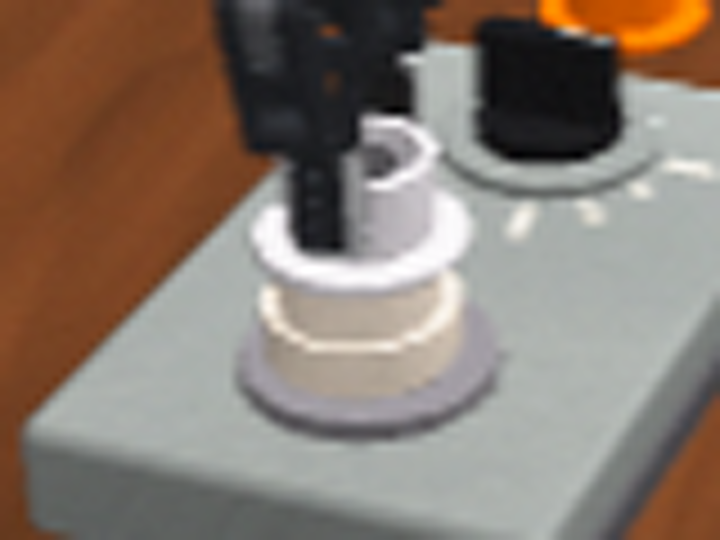

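```bash
python3 - <<'E'
from h import *
manip.open(); manip.pause(.2); down(manip.sense()["position"][:2],220,250)
D=np.array([592.8,-48.2]); ph=best(D,120,YAW+np.pi/2)
go(D,200,ph); print(down(D,58,120,15)); manip.close(); st()
for a in(.3,.6,.9): go(D,58,ph-a)
st(); manip.open(); manip.pause(.2); down(D,150); go([430,-100],260,phi_now()); manip.pause(.5); st()
s=manip.camera("side")
a=cv2.resize(s[150:270,200:360],None,fx=5,fy=5,interpolation=cv2.INTER_CUBIC); cv2.imwrite("pics/s8.png",a[:,:,::-1])
E
```

```text
False
t 74.4 [592.9 -47.6  58.3] op 0.155 F [-1.4  3.6  2.8] g 59.4
t 75.6 [593.3 -46.8  58.3] op 0.151 F [-0.1  6.9  3.1] g 59.4
t 78.6 [430.1 -99.9 259.8] op 0.999 F [ 0.9 -0.3  0.3] g 0.0
```

View pics/s8.png

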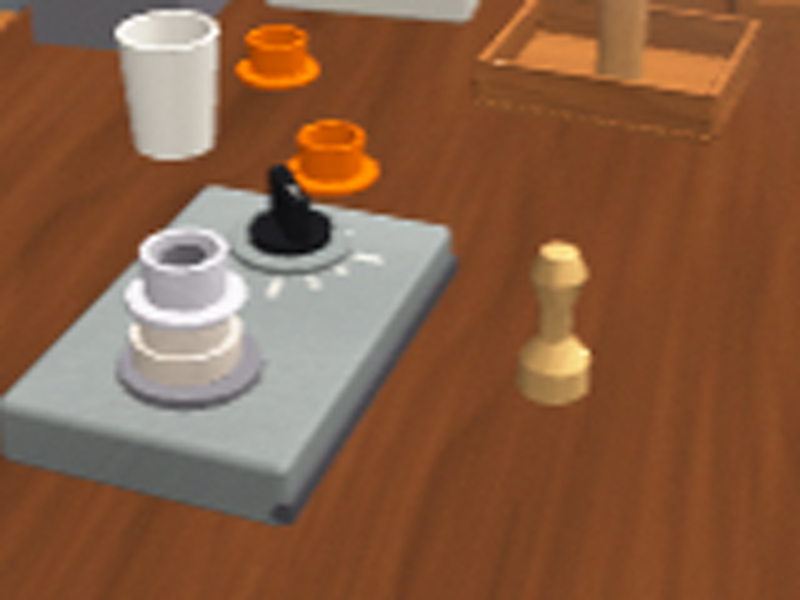

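The stack is complete and flat, the dial points to two dots as it did in the first look, the core is in the tray, and the stamp and cup are where they were. I'm handing it in.

```bash
python3 -c "
from cell import manip
print(manip.close_job())"
```

```text
the job is handed in; nothing more can be done
None
```

I handed the job in at about 79 s. The last picture shows the core in the tray, the hub, mid roll, small roll and collar stacked flat on the spindle, and the dial at two dots for the two rolls present (there was no large roll); no verdict came back.

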